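# Open a parked centrifuge rotor

## Task

Open the centrifuge rotor: unscrew the knurled nut counter-clockwise (seen from above) until it comes free of the threaded stud, lift it clear and set it down the same way up, flat in the steel tray. Then lift the lid off over the stud and lay it, hub up, centred on the grey bench pad. Put both parts down gently rather than letting them drop, and leave the other things on the bench alone.

Things in the scene. Friction and masses are not known exactly. Their poses are not given: they have to be found in the camera images.
- lock_nut: Knurled aluminium ring nut, 60 mm across, 45 mm high, bore 35 mm, 105 to 210 g, at first screwed on the rotor's stud, resting on the lid's hub. Origin: centre of its underside; z along its axis, up. Round: grip it at any yaw. Lugs inside run in the thread (see the stud's point). It does not sink back when let go. Its underside passes the stud's top when it has risen 31 mm.
- stud_top (a point): Centre of the top of the rotor's steel stud, 137 mm above the worktop. Right-hand thread: turned counter-clockwise from above the nut rises 24 mm per turn (3.8 mm per rad, about 1 mm of play either way). It cannot be pulled off before it has turned about 3.9 rad (0.62 turn, 15 mm risen); from 4.1 rad on it lifts straight off.
- rotor_lid: Grey rotor lid: a round disc 120 mm across, 7 mm thick, with a raised round hub 50 mm across in the middle, its top 40 mm above the disc's underside; a 37 mm hole goes through. 140 to 280 g. Origin: centre of the disc's underside; z up. It lies loose on the rotor, centred by the stud; its underside passes the stud's top when it has risen 71 mm.
- rotor: Aluminium centrifuge rotor, 117 mm across, fixed on a round black stand, with a steel threaded stud (32 mm across the thread) standing up in its middle. Origin: centre of the stand's underside, on the worktop; z up. The rotor's top, on which the lid lies, is 66 mm above the origin, the stud's top 137 mm. It does not turn.
- parts_tray: Shallow rectangular steel tray, fixed, 150 mm (its x) by 120 mm (its y), 15 mm high, walls 3 mm, floor 3 mm thick. Origin: centre of its underside, on the worktop; the nut stands on its floor.
- bench_pad: Square grey bench pad, fixed, 170 x 170 mm, 3 mm thick. Origin: centre of its underside, on the worktop.
- tape_roll: bystander: roll of beige tape lying flat, 52 mm across, 19 mm high; origin under its centre
- reagent_glass: bystander: clear glass bottle with a blue cap, 60 mm across, 150 mm high; origin under its centre
- timer: bystander: white timer lying flat, 62 x 62 x 18 mm; origin under its centre
There are look-alikes about, which are no part of the job. Leave any brown or green look-alike of the rotor_lid alone.

How it is judged:
On the way, in this order (a step that is already met when the one before it is completed fails the run):
1. the nut is unscrewed and lifted clear above the stud (z of lock_nut in the frame of rotor above 0.137 m and horizontal distance between rotor_lid and rotor below 0.01 m), for 0.05 s.
2. the nut stands in the tray, let go, the lid still on the rotor (x of lock_nut in the frame of parts_tray between -0.046 and 0.046 m and y of lock_nut in the frame of parts_tray between -0.031 and 0.031 m and height (world z) of lock_nut below 0.007 m and angle between lock_nut's own z axis and vertical below 0.1 rad and linear speed of lock_nut below 0.02 m/s and contact force between lock_nut and the fingers below 0.1 N and horizontal distance between rotor_lid and rotor below 0.01 m and z of rotor_lid in the frame of rotor below 0.075 m), for 0.2 s.
3. the lid is lifted clear above the stud (z of rotor_lid in the frame of rotor above 0.137 m), for 0.05 s.
At the end, for the whole second after the job is handed in: The nut stands on the tray's floor, wholly inside its walls, within 0.1 rad of upright; the lid lies hub up within 0.1 rad of level on the bench pad, its centre within 40 mm of the pad's centre along each of the pad's axes; both at rest (under 0.02 m/s) and let go (x of lock_nut in the frame of parts_tray between -0.046 and 0.046 m and y of lock_nut in the frame of parts_tray between -0.031 and 0.031 m and height (world z) of lock_nut below 0.007 m and angle between each of lock_nut, rotor_lid's own z axis and vertical below 0.1 rad and linear speed of each of lock_nut, rotor_lid below 0.02 m/s and contact force between each of lock_nut, rotor_lid and the fingers below 0.1 N and x of rotor_lid in the frame of bench_pad between -0.04 and 0.04 m and y of rotor_lid in the frame of bench_pad between -0.04 and 0.04 m and height (world z) of rotor_lid below 0.008 m); the robot touches nothing.
It fails at once if the nut is let go, away from the rotor, more than 30 mm above the worktop (height (world z) of lock_nut above 0.03 m and horizontal distance between lock_nut and rotor above 0.04 m and contact force between lock_nut and the fingers below 0.05 N).
It fails at once if the lid is let go, away from the rotor, more than 30 mm above the worktop (height (world z) of rotor_lid above 0.03 m and horizontal distance between rotor_lid and rotor above 0.04 m and contact force between rotor_lid and the fingers below 0.05 N).
It fails at once if a bystander is pushed more than 30 mm (distance of any of tape_roll, reagent_glass, timer from where it was at the start of the episode above 0.03 m).
It also fails if it takes over 72 s, if anything falls off the work surface, if the arm or the gripper's body presses on something with over 40 N, if the wrist force passes 120 N, or if a joint passes its speed limit or range.

## Robot

A 7-joint arm with a two-finger parallel gripper is mounted at the origin on a cart in front of the work surface, level with it; the furniture and walls round the work are solid. World frame = base frame: x ahead of the robot, y to its left, z up, the work surface at z = 0. Lengths are in m, angles in rad, forces in N, time in s.
With the tool pointing down it reaches from about 0.425 to 0.95 m from the base axis. Payload 4.7 kg.
Tool frame: the origin (TCP) lies at the very end of the fingers, on their centre line; the grasp point (between the pads) lies r.hold_point_z behind it (r.hold_point_z is the distance from the TCP to the grasp point, in m); x points along the fingers, y is the direction in which the jaws open and shut, and the axes are right-handed (so a half turn about x gives the same grasp; the last joint's range is limited). The gripper opens to 87 mm and grips with 3 to 60 N. Pads are 19 mm wide; open, the fingers measure 117 mm over their backs; the gripper's body (75 mm by 190 mm) begins 51 mm behind the grasp point.
Start: joints at [1.291, 0.469, -0.049, 1.532, 0.024, 1.141, -0.082], TCP at [0.168, -0.654, 0.223] pointing down, gripper open.
Joint ranges: [-2.59, 2.59], [-0.33, 1.99], [-1.39, 1.29], [0.1, 2.45], [-1.04, 4.18], [0.21, 1.99], [-2.66, 2.66]. Speed limits (rad/s): [2.57, 2.57, 3.14, 3.14, 3.14, 3.14, 3.14].

## Interface

Orientations are given as a unit quaternion [x, y, z, w].
In Python, from cell import r gives the robot as it stands. The module is installed in compiled form; this text tells all that it offers.
- The arm moves only by the tool move_arm, never from a script. Its argument "commands" is a list that holds one entry, the list of rows, each a list of 7 numbers: the shift along the world's x, y, z in mm, then the turn, a rotation vector about the world's x, y, z in rad, then the finger opening in mm, from 0 to 87. In form: [[[dx, dy, dz, rx, ry, rz, grip], ...]]. A call has exactly 8 rows; each row shifts and turns the commanded pose from where the row before left it; what a row does not reach is not made up. A row lasts 1/10 s, in which the tool goes at most 50 mm and 8.59 degrees, less where a joint would pass 70% of its speed; a pose out of reach is approached as far as the arm can. A call is refused whole if a number of a shift passes 50 or a number of a turn 0.15, either way. A call with a gripper value outside its range is refused whole. The fingers move at their own pace and stop on an object; "squeeze" is the grip in N (left out, the last holds). Time passes only in rows, so rows that do not move let the fingers close, or fill a call up. It gives the time, the measured TCP pose, the force and the opening at its end, in the units of the state.
- r.sense(): the state, without advancing time (a new reading comes with each control period).
- r.read_camera(name): name is "scene" or "top" or "wrist"; returns a dict with "color" (420x560x3 uint8, blue, green, red), "mtx" (3x3 intrinsics, pixels), "world_to_cam" (4x4, takes a point from world to camera coordinates); the wrist camera has in their place "tool_from_camera" (4x4, takes a point from camera to tool coordinates, whose origin is the TCP and whose axes are the tool frame's). Camera axes: x right, y down, z forward; pixel columns grow to the right and rows downward; lengths in m; the calibration is good to about 2 mm. A picture is of the moment at which its call begins: read the wrist's pose just before it. There is no depth.
- r.sign_off(): hands the job in, once; it reports no verdict.
Trained networks look in the newest picture that a camera, given by its name, has taken for a name from the list of things; names that differ only in an ending like _2 or _b are one class to them, and where a whole thing is asked for, a point or a joint stands for the part that bears it (a point fixed in the world has none). Each returns a list of dicts, best first, with "p" (0 to 1); they miss things now and then, are a little off and sometimes report something else, mostly with a low value. They report only what shows in the picture. A call takes as long as a camera call. They do not tell look-alikes from the thing itself.
- r.recognise(query, camera): "extent" ([left, top, width, height] in pixels, round what is visible of it).
- r.silhouettes(query, camera): "region" (420x560 bool, what is visible of it) and "extent" ([left, top, width, height] in pixels, round what is visible of it).
- r.landmark_of(query, camera): "position" ([column, row] in pixels: a listed point, or the origin of a listed thing).
The state is a dict: "clock": time; "qpos": joint angles; "qvel": joint speeds; "tau": joint torques, N m; "ee_pos": TCP position; "orientation": TCP orientation; "ft_force": force on the tool from outside, world axes, zero at the start; "torque": the same for the moment, N m; "opening": finger opening in m.
Only numpy, scipy, OpenCV 4.12 (cv2) and the standard library are available. Lean on these libraries where they do the work, as an engineer would, in place of code of your own. Each camera call takes 0.05 s, during which the arm holds its last target.

## Working session

There is one attempt and no reset: what is moved stays moved. The work goes in short steps, Python scripts to look and compute and a tool call to move; the robot and the scene stay as the last step left them, time stands still between calls to the robot, and variables do not carry over. Pictures are saved under pics/ and viewed, and the job is handed in when it is done.

Besides the shell and the picture viewer there is one more tool, called after ">>>" in YAML: its name, and indented under it one key for each argument. move_arm: Moves the arm, as the interface text tells. Its arguments: {"type":"object","properties":{"commands":{"type":"array","items":{"type":"array","items":{"type":"array","items":{"type":"number"}}}},"squeeze":{"type":"number"}},"required":["commands"]}

```bash
mkdir -p pics; cat > h.py <<'E'
import numpy as np, cv2
from cell import r
def shot(cam,name):
    c=r.read_camera(cam); cv2.imwrite(f'pics/{name}.png',c['color']); return c
def ray(c,px):
    K=np.array(c['mtx']);T=np.linalg.inv(np.array(c['world_to_cam']))
    d=T[:3,:3]@np.linalg.solve(K,[px[0],px[1],1.]); return T[:3,3],d
def at_z(c,px,z):
    o,d=ray(c,px); return o+d*(z-o[2])/d[2]
def proj(c,p):
    q=np.array(c['world_to_cam'])@np.append(p,1); u=np.array(c['mtx'])@q[:3]; return u[:2]/u[2]
E
python3 - <<'E'
from h import *
s=r.sense(); print(s['clock'],s['ee_pos'],s['orientation'],s['opening'],r.hold_point_z)
c1=shot('scene','s0');c2=shot('top','t0')
for n in ['lock_nut','stud_top','rotor_lid','rotor','parts_tray','bench_pad','tape_roll','reagent_glass','timer']:
    for cam,c in(('scene',c1),('top',c2)):
        for k in r.landmark_of(n,cam)[:4]:
            z={'lock_nut':.106,'stud_top':.137,'rotor_lid':.066}.get(n,0)
            print(n,cam,round(k['p'],2),np.round(k['position']),np.round(at_z(c,k['position'],z),3))
print(r.sense()['clock'])
E
```

```text
0.0 [ 0.16736855 -0.65330682  0.22151031] [-0.70143179 -0.08913388  0.70167254 -0.08777379] 0.08668411699637585 0.0187
lock_nut scene 0.86 [278. 236.] [ 0.471 -0.023  0.106]
lock_nut top 0.83 [254. 222.] [ 0.478 -0.026  0.106]
stud_top scene 0.78 [276. 225.] [ 0.479 -0.025  0.137]
stud_top top 0.46 [253. 221.] [ 0.477 -0.023  0.137]
rotor_lid scene 0.82 [405. 211.] [ 0.321 -0.332  0.066]
rotor_lid scene 0.71 [241. 354.] [0.336 0.217 0.066]
rotor_lid scene 0.64 [277. 242.] [ 0.483 -0.032  0.066]
rotor_lid top 0.7 [184. 264.] [0.351 0.19  0.066]
rotor_lid top 0.64 [258. 223.] [ 0.48  -0.036  0.066]
rotor_lid top 0.63 [376. 269.] [ 0.345 -0.394  0.066]
rotor scene 0.82 [276. 261.] [ 0.478 -0.027  0.   ]
rotor top 0.42 [258. 227.] [ 0.476 -0.032  0.   ]
parts_tray scene 0.6 [330. 196.] [ 0.528 -0.293 -0.   ]
parts_tray top 0.62 [339. 215.] [ 0.517 -0.291  0.   ]
bench_pad scene 0.87 [193. 292.] [0.556 0.172 0.   ]
bench_pad top 0.7 [199. 199.] [0.564 0.16  0.   ]
tape_roll scene 0.8 [250. 187.] [ 0.713 -0.158  0.   ]
tape_roll scene 0.2 [329. 195.] [ 0.532 -0.291  0.   ]
tape_roll top 0.65 [301. 155.] [ 0.713 -0.169  0.   ]
reagent_glass scene 0.71 [222. 205.] [ 0.718 -0.057 -0.   ]
reagent_glass top 0.93 [267. 156.] [ 0.71  -0.057  0.   ]
timer scene 0.54 [284. 172.] [ 0.686 -0.27   0.   ]
timer scene 0.27 [277. 260.] [ 0.479 -0.031  0.   ]
timer top 0.86 [331. 158.] [ 0.704 -0.266  0.   ]
timer top 0.55 [255. 223.] [ 0.488 -0.021  0.   ]
timer top 0.4 [256. 228.] [ 0.473 -0.026  0.   ]
1.0
```

View pictures.

View pics/s0.png

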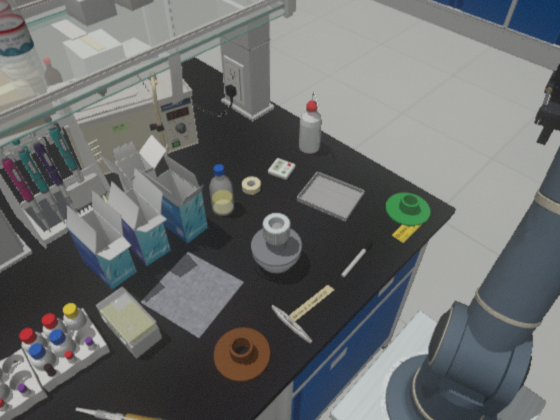

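View pics/t0.png

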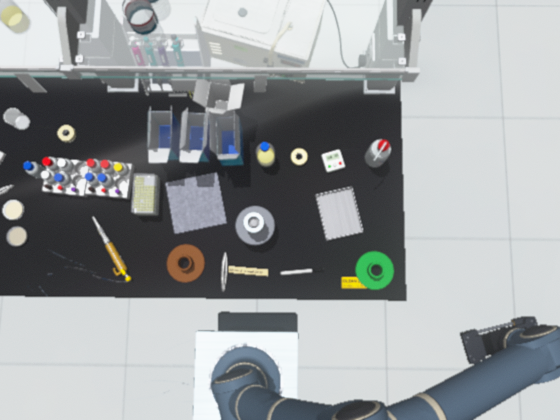

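```bash
python3 - <<'E'
import cv2
a=cv2.imread('pics/t0.png')[150:300,130:430]
cv2.imwrite('pics/t0c.png',cv2.resize(a,(800,400),interpolation=cv2.INTER_CUBIC))
a=cv2.imread('pics/s0.png')[150:350,150:400]
cv2.imwrite('pics/s0c.png',cv2.resize(a,(750,600),interpolation=cv2.INTER_CUBIC))
E
```

```text
(no output)
```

View pics/s0c.png

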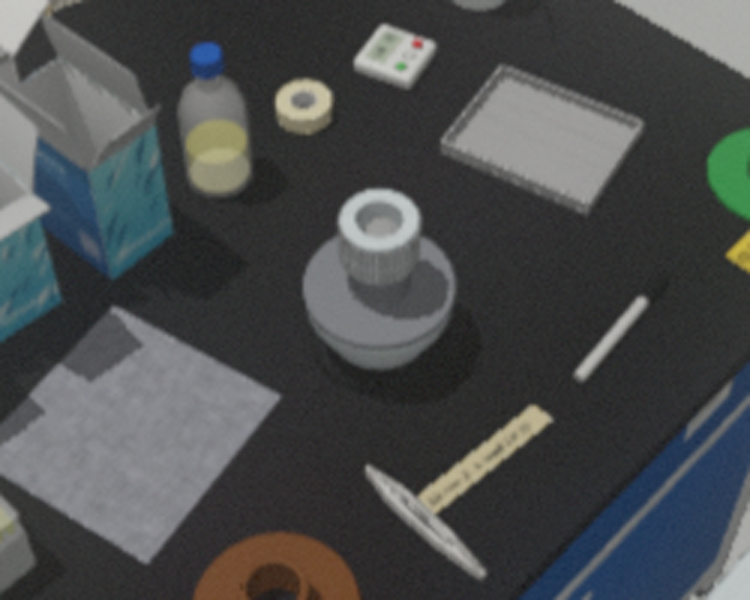

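View pics/t0c.png

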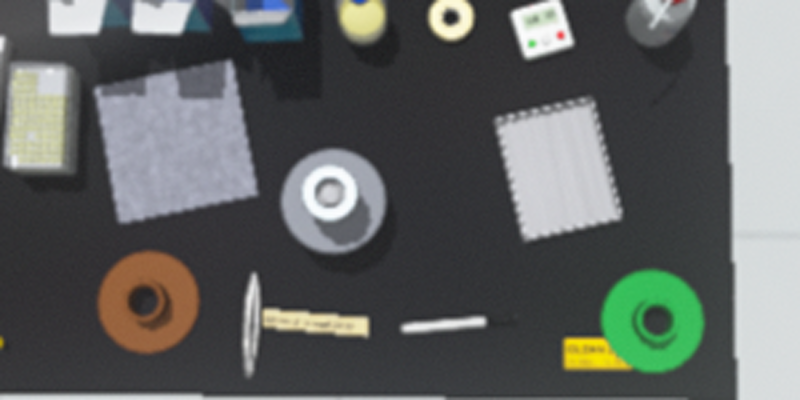

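```bash
python3 - <<'E'
from h import *
from scipy.spatial.transform import Rotation as R
s=r.sense(); print(np.round(R.from_quat(s['orientation']).as_matrix(),3), s['ft_force'])
c1=shot('scene','s1');c2=shot('top','t1')
def tri(p1,p2):
    o1,d1=ray(c1,p1);o2,d2=ray(c2,p2)
    A=np.stack([d1,-d2],1);t=np.linalg.lstsq(A,o2-o1,rcond=None)[0]
    a,b=o1+d1*t[0],o2+d2*t[1]; return (a+b)/2,np.linalg.norm(a-b)
for n,z in [('parts_tray',0.01),('bench_pad',.003)]:
  for cam,c in(('scene',c1),('top',c2)):
    m=r.silhouettes(n,cam)[0]
    mm=m['region'].astype(np.uint8); cs,_=cv2.findContours(mm,0,2); k=max(cs,key=cv2.contourArea)[:,0,:].astype(float)
    w=np.array([at_z(c,p,z)[:2] for p in k]).astype(np.float32)
    rect=cv2.minAreaRect(w); print(n,cam,round(m['p'],2),rect)
def mask(n,cam,i=0):
    return [(q['p'],q['extent'],q['region']) for q in r.silhouettes(n,cam)]
for n in ['lock_nut','rotor_lid','rotor']:
  for cam in('scene','top'):
    for p,e,g in mask(n,cam): print(n,cam,round(p,2),e)
for cam,c in(('scene',c1),('top',c2)):print(cam,np.linalg.inv(c['world_to_cam'])[:3,3])
# predicted outlines to compare: overlay
th=np.linspace(0,2*np.pi,60)
for xy in [(0.477,-0.027)]:
  for cam,c in(('scene',c1),('top',c2)):
    im=c['color'].copy()
    for z,rad in((.151,.03),(.106,.03),(.066,.06)):
        for t in th:
            u=proj(c,[xy[0]+rad*np.cos(t),xy[1]+rad*np.sin(t),z]); 
            for k in range(1): im[int(round(u[1])),int(round(u[0]))]=(0,0,255)
    x,y=[int(v) for v in proj(c,[*xy,.12])]
    cv2.imwrite(f'pics/ov_{cam}.png',cv2.resize(im[y-35:y+40,x-50:x+50],(800,600),interpolation=cv2.INTER_NEAREST))
E
```

```text
[[ 0.     0.248 -0.969]
 [-0.    -0.969 -0.248]
 [-1.     0.    -0.   ]] [ 0.66293657  0.93464736 -0.21908113]
parts_tray scene 0.9 ((0.5231589674949646, -0.28586331009864807), (0.1601773202419281, 0.1359267383813858), 13.217105865478516)
parts_tray top 0.74 ((0.5229409337043762, -0.2914520502090454), (0.1573188751935959, 0.12427499890327454), 13.502748489379883)
bench_pad scene 0.96 ((0.5538854002952576, 0.1737283170223236), (0.17181484401226044, 0.17088015377521515), 12.614822387695312)
bench_pad top 0.94 ((0.5535716414451599, 0.17099963128566742), (0.17016659677028656, 0.16993708908557892), 12.45355224609375)
lock_nut scene 0.92 [263.0, 216.8, 25.2, 26.1]
lock_nut scene 0.74 [250.9, 227.1, 51.5, 36.9]
lock_nut top 0.61 [242.5, 213.9, 24.2, 19.0]
lock_nut top 0.61 [166.1, 174.4, 58.1, 58.3]
rotor_lid scene 0.95 [250.6, 229.1, 48.8, 37.3]
rotor_lid scene 0.74 [386.3, 194.7, 41.4, 32.8]
rotor_lid scene 0.65 [217.1, 327.1, 51.8, 55.7]
rotor_lid top 0.87 [236.5, 206.3, 40.5, 39.7]
rotor_lid top 0.61 [165.5, 242.8, 40.0, 38.4]
rotor_lid top 0.56 [357.3, 249.6, 33.4, 38.9]
rotor scene 0.74 [254.1, 218.7, 44.5, 65.4]
rotor top 0.44 [245.0, 214.1, 19.3, 20.1]
scene [-0.00790935  0.47213297  0.95093202]
top [ 0.29934914 -0.10838392  1.62263619]
```

View pics/ov_scene.png

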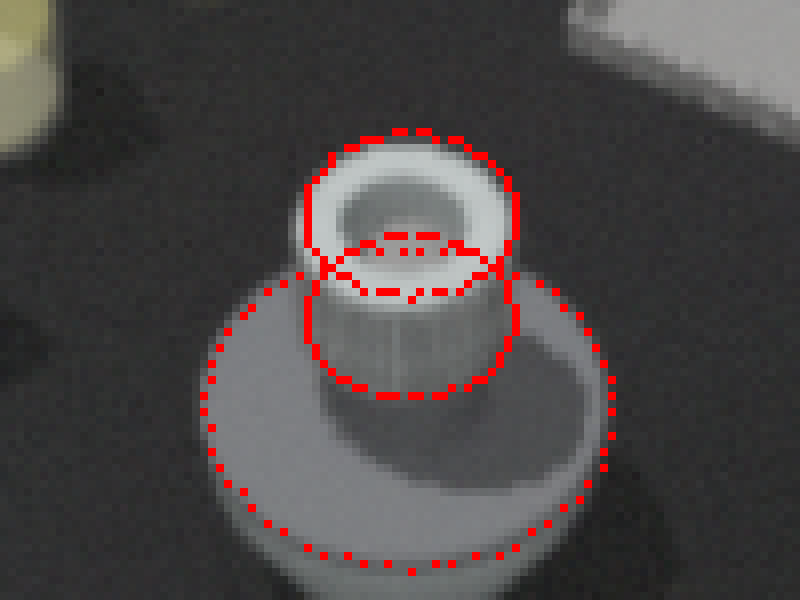

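View pics/ov_top.png

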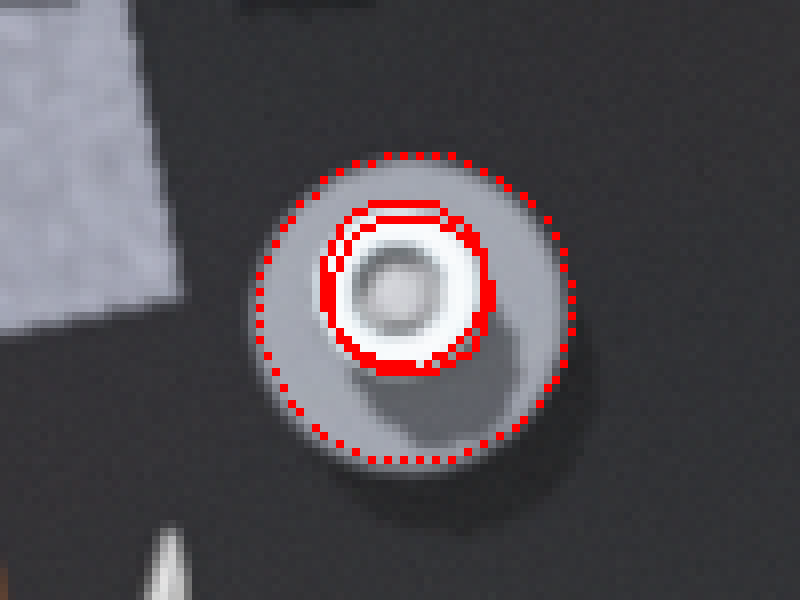

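>>> move_arm:
  commands:
    - [[19,39,4,0,0,-0.054,87],[19,39,4,0,0,-0.054,87],[19,39,4,0,0,-0.054,87],[19,39,4,0,0,-0.054,87],[19,39,4,0,0,-0.054,87],[19,39,4,0,0,-0.054,87],[19,39,4,0,0,-0.054,87],[19,39,4,0,0,-0.054,87]]
  squeeze: 25

```text
clock: 2.4
ee_pos: [0.3201, -0.3402, 0.255]
orientation: [0.704, -0.065, -0.704, -0.065]
ft_force: [0.3, 0.1, 0.4]
opening: 0.0869
```

>>> move_arm:
  commands:
    - [[19,39,0,0,0,-0.054,87],[19,39,0,0,0,-0.054,87],[19,39,0,0,0,-0.054,87],[19,39,0,0,0,-0.054,87],[19,39,0,0,0,-0.054,87],[19,39,0,0,0,-0.054,87],[19,39,0,0,0,-0.054,87],[3,5,0,0,0,-0.054,87]]

```text
clock: 3.2
ee_pos: [0.4575, -0.0582, 0.2553]
orientation: [0.675, -0.21, -0.674, -0.212]
ft_force: [0.0, -0.2, 0.1]
opening: 0.0869
```

```bash
cat >> h.py <<'E'
from scipy.spatial.transform import Rotation as R
def wrist(name):
    s=r.sense(); c=shot('wrist',name)
    T=np.eye(4);T[:3,:3]=R.from_quat(s['orientation']).as_matrix();T[:3,3]=s['ee_pos']
    c['world_to_cam']=np.linalg.inv(T@np.array(c['tool_from_camera'])); return s,c
def st(s=None):
    s=s or r.sense(); m=R.from_quat(s['orientation']).as_matrix()
    print('t',round(s['clock'],2),'p',np.round(s['ee_pos'],4),'yaw',round(np.degrees(np.arctan2(m[1,1],m[0,1])),1),'x',np.round(m[:,0],3),'q',np.round(s['qpos'],2),'F',np.round(s['ft_force'],1),'T',np.round(s['torque'],2),'op',round(s['opening'],4))
E
python3 - <<'E'
from h import *
s,c=wrist('w1'); st(s); print(np.linalg.inv(c['world_to_cam'])[:3,3])
for n,z in(('lock_nut',.106),('stud_top',.137)):
    for k in r.landmark_of(n,'wrist'): print(n,k['p'],k['position'],at_z(c,k['position'],z))
for q in r.silhouettes('lock_nut','wrist'):print(q['p'],q['extent'])
print(proj(c,[.4735,-.025,.151]))
E
```

```text
t 3.2 p [ 0.4575 -0.0582  0.2553] yaw -124.7 x [ 0.002  0.002 -1.   ] q [ 0.44  0.11 -0.44  1.96  0.05  1.08 -2.19] F [ 0.  -0.2  0.1] T [-0.    0.08  0.03] op 0.0869
[ 0.52514246 -0.10595449  0.41790056]
lock_nut 0.64 [247.3, 203.3] [ 0.47112385 -0.02206157  0.106     ]
stud_top 0.66 [244.9, 207.3] [ 0.47482894 -0.02664895  0.137     ]
0.86 [201.7, 167.2, 75.6, 83.4]
[242.17491564 214.84507327]
```

View pics/w1.png

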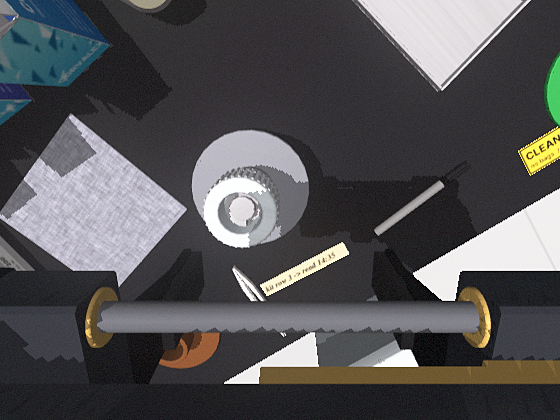

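```bash
python3 - <<'E'
from h import *
s,c=wrist('w2')
th=np.linspace(0,2*np.pi,200)
for i,xy in enumerate([(.4735,-.025)]):
    im=cv2.resize(c['color'][120:270,165:335],None,fx=4,fy=4,interpolation=cv2.INTER_CUBIC)
    for z,rad,col in((.151,.03,(0,0,255)),(.137,.016,(0,255,0)),(.073,.06,(255,0,0)),(.151,.0175,(0,255,255))):
        for t in th:
            u=proj(c,[xy[0]+rad*np.cos(t),xy[1]+rad*np.sin(t),z]); u=((u-[165,120])*4+1.5).round().astype(int)
            if 0<=u[1]<600 and 0<=u[0]<680: im[u[1],u[0]]=col
    cv2.imwrite('pics/w2o.png',im)
p0=proj(c,[.4735,-.025,.151]);print(p0,proj(c,[.4785,-.025,.151])-p0,proj(c,[.4735,-.02,.151])-p0)
E
```

```text
[233.5122974  217.59923678] [-3.83368769 -4.84632271] [-4.91830018  3.38106336]
```

View pics/w2o.png

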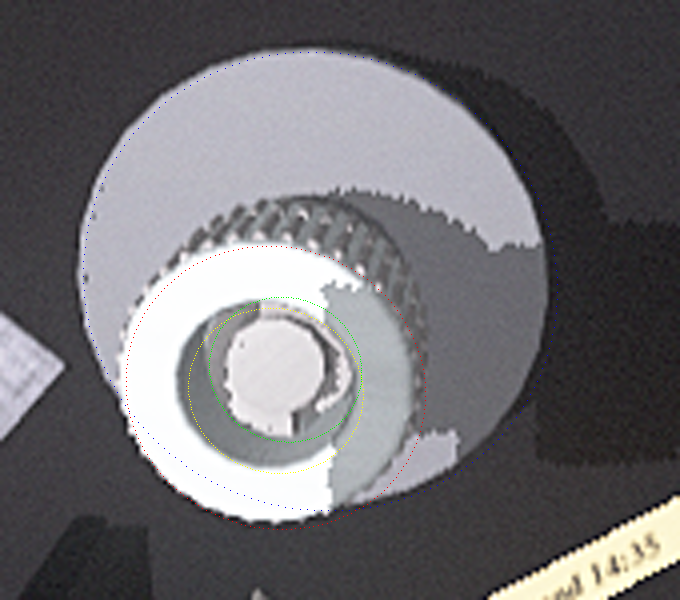

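```bash
python3 - <<'E'
from h import *
st()
E
```

```text
t 3.45 p [ 0.4551 -0.0651  0.2545] yaw -125.2 x [-0.    -0.001 -1.   ] q [ 0.45  0.11 -0.43  1.96  0.05  1.08 -2.19] F [-0.2 -0.1  0.3] T [ 0.05  0.04 -0.04] op 0.087
```

>>> move_arm:
  commands:
    - [[10,20,0,0,0,0,87],[9.7,19.5,-7,0,0,0,87],[0,0,-30,0,0,0,87],[0,0,-30,0,0,0,87],[0,0,-30,0,0,0,87],[0,0,-30,0,0,0,87],[0,0,-10,0,0,0,87],[0,0,0,0,0,0,87]]

```text
clock: 4.25
ee_pos: [0.4742, -0.0254, 0.1166]
orientation: [-0.673, 0.214, 0.675, 0.213]
ft_force: [0.1, -0.5, -0.8]
opening: 0.087
```

```bash
python3 - <<'E'
from h import *
s,c=wrist('w3');st(s)
c=shot('scene','s3')
E
```

```text
t 4.25 p [ 0.4742 -0.0254  0.1166] yaw -125.2 x [-0.003 -0.    -1.   ] q [ 0.34  0.31 -0.44  2.08  0.19  0.78 -2.4 ] F [ 0.1 -0.5 -0.8] T [ 0.07 -0.03 -0.01] op 0.087
```

View pics/w3.png

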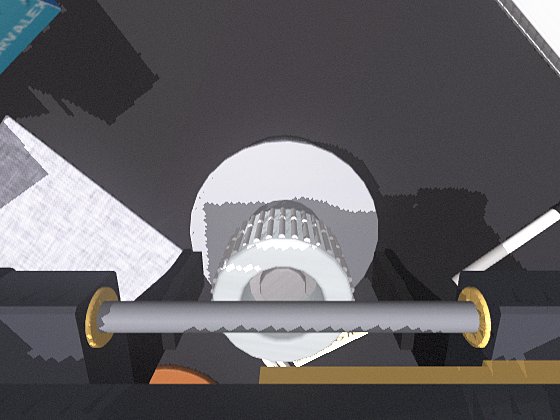

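View pics/s3.png

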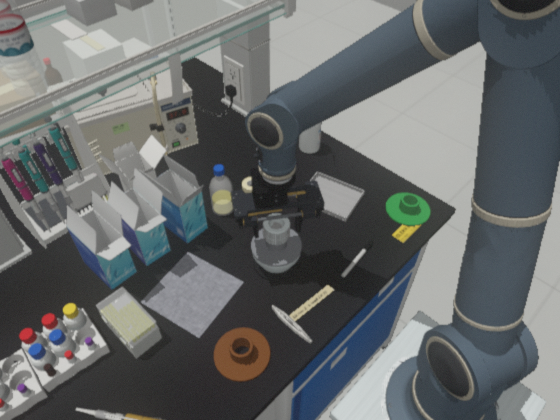

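>>> move_arm:
  commands:
    - [[0,0,0,0,0,0,50],[0,0,0,0,0,0,50],[0,0,0,0,0,0,50],[0,0,0,0,0,0,50],[0,0,0,0,0,0,50],[0,0,0,0,0,0,50],[0,0,0.2,0,0,0.05,50],[0,0,0.4,0,0,0.1,50]]
  squeeze: 30

```text
clock: 5.15
ee_pos: [0.4753, -0.0243, 0.1181]
orientation: [0.689, -0.161, -0.688, -0.161]
ft_force: [0.8, 0.9, 0.6]
opening: 0.0605
```

```bash
python3 - <<'E'
from h import *
st()
E
```

```text
t 5.15 p [ 0.4753 -0.0243  0.1181] yaw -116.3 x [ 0. -0. -1.] q [ 0.36  0.32 -0.47  2.08  0.2   0.79 -2.27] F [0.8 0.9 0.6] T [ 0.28 -0.12 -0.08] op 0.0605
```

>>> move_arm:
  commands:
    - [[0,0,0.53,0,0,0.14,50],[0,0,0.53,0,0,0.14,50],[0,0,0.53,0,0,0.14,50],[0,0,0.53,0,0,0.14,50],[0,0,0.53,0,0,0.14,50],[0,0,0.53,0,0,0.14,50],[0,0,0.53,0,0,0.14,50],[0,0,0.53,0,0,0.14,50]]

```text
clock: 5.95
ee_pos: [0.4756, -0.0241, 0.1224]
orientation: [0.669, 0.23, -0.668, 0.23]
ft_force: [0.0, 0.2, -0.0]
opening: 0.0608
```

```bash
python3 - <<'E'
from h import *
s,c=wrist('w4');st()
E
```

```text
t 6.0 p [ 0.4755 -0.0241  0.1224] yaw -51.8 x [ 0.001  0.001 -1.   ] q [ 0.56  0.36 -0.72  2.07  0.32  0.83 -1.25] F [0.8 0.8 0.7] T [ 0.03 -0.03  0.02] op 0.061
```

View pics/w4.png

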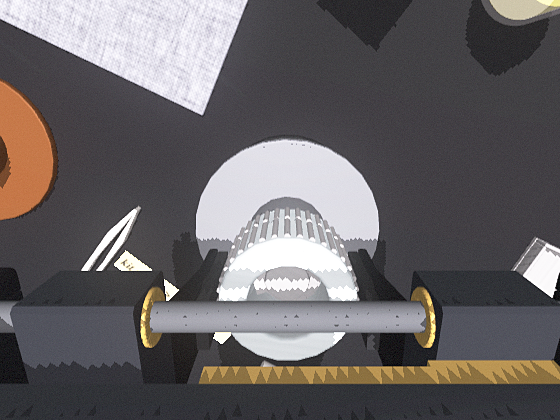

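>>> move_arm:
  commands:
    - [[0,0,0.53,0,0,0.14,50],[0,0,0.53,0,0,0.14,50],[0,0,0.53,0,0,0.14,50],[0,0,0.53,0,0,0.14,50],[0,0,0.53,0,0,0.14,50],[0,0,0.53,0,0,0.14,50],[0,0,0.53,0,0,0.14,50],[0,0,0.53,0,0,0.14,50]]

```text
clock: 6.8
ee_pos: [0.4753, -0.0239, 0.1266]
orientation: [0.445, 0.55, -0.445, 0.549]
ft_force: [0.3, 1.0, -0.0]
opening: 0.0608
```

```bash
python3 - <<'E'
from h import *
st()
E
```

```text
t 6.8 p [ 0.4753 -0.0239  0.1266] yaw 12.0 x [ 0.     0.001 -1.   ] q [ 0.76  0.44 -0.99  2.05  0.47  0.89 -0.28] F [ 0.3  1.  -0. ] T [ 0.29 -0.09 -0.04] op 0.0608
```

>>> move_arm:
  commands:
    - [[0,0,0.53,0,0,0.14,50],[0,0,0.53,0,0,0.14,50],[0,0,0.53,0,0,0.14,50],[0,0,0.53,0,0,0.14,50],[0,0,0.53,0,0,0.14,50],[0,0,0.53,0,0,0.14,50],[0,0,0.53,0,0,0.14,50],[0,0,0.53,0,0,0.14,50]]

```text
clock: 7.6
ee_pos: [0.4753, -0.0239, 0.1309]
orientation: [0.086, 0.702, -0.085, 0.702]
ft_force: [0.0, 1.3, 0.9]
opening: 0.0605
```

```bash
python3 - <<'E'
from h import *
s,c=wrist('w5');st()
E
```

```text
t 7.65 p [ 0.4754 -0.024   0.1308] yaw 76.4 x [-0.     0.002 -1.   ] q [ 0.93  0.59 -1.27  2.04  0.67  1.02  0.65] F [-0.2  0.1  3. ] T [ 0.12 -0.09  0.02] op 0.0609
```

View pics/w5.png

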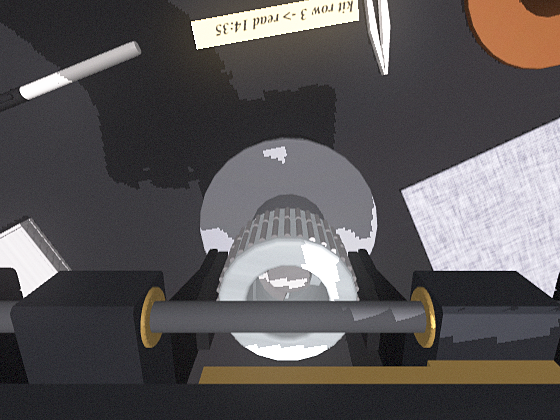

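>>> move_arm:
  commands:
    - [[0,0,0.53,0,0,0.14,50],[0,0,0.53,0,0,0.14,50],[0,0,0.53,0,0,0.14,50],[0,0,0.53,0,0,0.14,50],[0,0,0.53,0,0,0.14,50],[0,0,0.53,0,0,0.14,50],[0,0,0.53,0,0,0.1,50],[0,0,0,0,0,0,50]]

```text
clock: 8.45
ee_pos: [0.4752, -0.0243, 0.1344]
orientation: [-0.24, 0.665, 0.24, 0.665]
ft_force: [-0.2, 0.5, 0.7]
opening: 0.061
```

```bash
python3 - <<'E'
from h import *
st()
E
```

```text
t 8.45 p [ 0.4752 -0.0243  0.1344] yaw 129.6 x [-0.  0. -1.] q [ 0.97  0.65 -1.36  2.04  0.73  1.08  1.52] F [-0.2  0.5  0.7] T [ 0.34 -0.15 -0.  ] op 0.061
```

>>> move_arm:
  commands:
    - [[0,0,1,0,0,0,50],[0,0,1,0,0,0,50],[0,0,1,0,0,0,50],[0,0,1,0,0,0,50],[0,0,1,0,0,0,50],[0,0,1,0,0,0,50],[0,0,1,0,0,0,50],[0,0,1,0,0,0,50]]

```text
clock: 9.25
ee_pos: [0.4753, -0.0244, 0.1427]
orientation: [-0.241, 0.665, 0.241, 0.665]
ft_force: [-0.8, -0.0, -2.1]
opening: 0.0609
```

```bash
python3 - <<'E'
from h import *
st(); shot('scene','s5')
a=cv2.imread('pics/s5.png')[160:300,200:360]; cv2.imwrite('pics/s5c.png',cv2.resize(a,None,fx=4,fy=4,interpolation=cv2.INTER_CUBIC))
E
```

```text
t 9.25 p [ 0.4753 -0.0244  0.1427] yaw 129.8 x [-0. -0. -1.] q [ 0.97  0.63 -1.36  2.03  0.71  1.08  1.54] F [-0.8 -0.  -2.1] T [ 0.15 -0.1   0.01] op 0.0609
```

View pics/s5c.png

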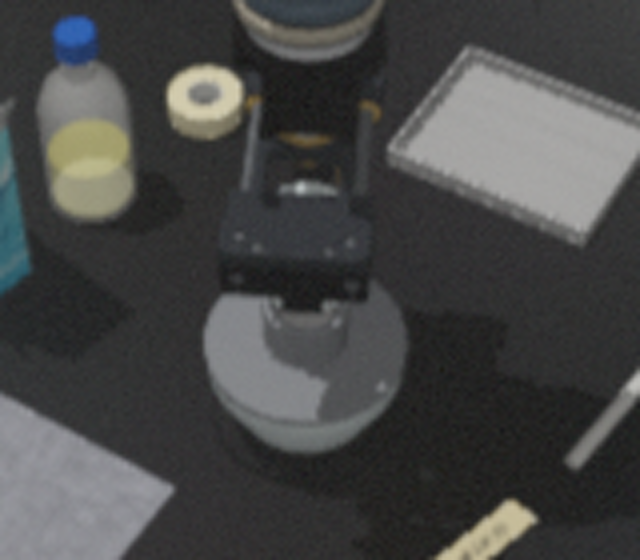

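>>> move_arm:
  commands:
    - [[0,0,16,0,0,0,50],[0,0,16,0,0,-0.1355,50],[0,0,12,0,0,-0.1355,50],[4.8,-26.5,0,0,0,-0.1355,50],[4.8,-26.5,0,0,0,-0.1355,50],[4.8,-26.5,0,0,0,-0.1355,50],[4.8,-26.5,0,0,0,-0.1355,50],[4.8,-26.5,0,0,0,-0.1355,50]]

```text
clock: 10.1
ee_pos: [0.4993, -0.158, 0.1867]
orientation: [0.091, 0.701, -0.091, 0.701]
ft_force: [0.3, 0.7, -1.2]
opening: 0.0604
```

>>> move_arm:
  commands:
    - [[4.8,-26.5,0,0,0,-0.1355,50],[4.8,-26.5,0,0,0,-0.1355,50],[4.8,-26.5,0,0,0,-0.1355,50],[4.8,-26.5,0,0,0,-0.1355,50],[4.8,-26.5,0,0,0,-0.1355,50],[0,0,0,0,0,-0.1355,50],[0,0,0,0,0,-0.1355,50],[0,0,0,0,0,-0.1355,50]]

```text
clock: 10.9
ee_pos: [0.5232, -0.2893, 0.1863]
orientation: [0.44, 0.554, -0.44, 0.553]
ft_force: [0.8, 0.9, -0.5]
opening: 0.0607
```

```bash
python3 - <<'E'
from h import *
s,c=wrist('w6');st(s); shot('scene','s6')
E
```

```text
t 10.9 p [ 0.5232 -0.2893  0.1863] yaw 13.1 x [-0.     0.001 -1.   ] q [ 1.02  0.5  -0.8   1.73  0.4   1.09  0.31] F [ 0.8  0.9 -0.5] T [-0.04 -0.09 -0.06] op 0.0607
```

View pics/w6.png

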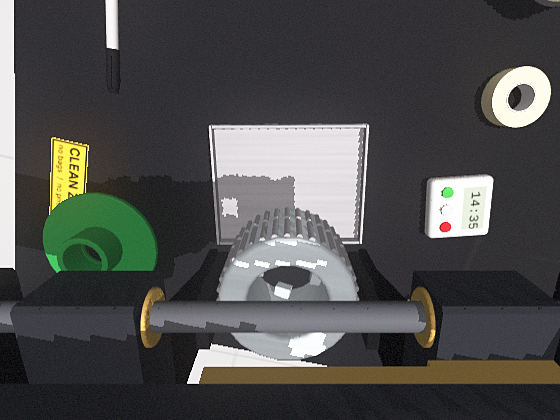

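View pics/s6.png

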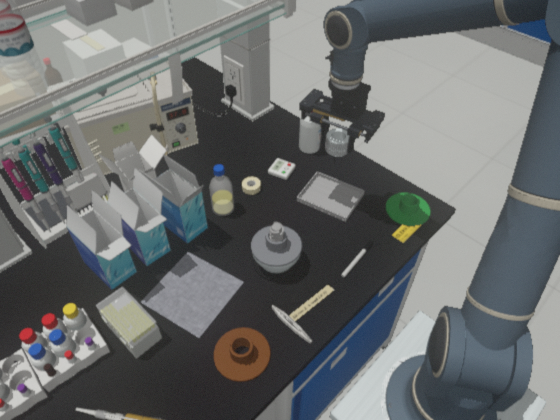

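```bash
python3 - <<'E'
from h import *
s,c=wrist('w7')
a,b=[at_z(c,p,.015) for p in((209,125),(368,125))]
m=(a+b)/2; d=(b-a)/np.linalg.norm(b-a); print(a,b,np.linalg.norm(b-a),np.degrees(np.arctan2(d[1],d[0])))
n=np.array([-d[1],d[0],0]); 
for sg in(1,-1): print(m+sg*n*.06)
print(proj(c,[.523,-.289,.003]))
E
```

```text
[ 0.43826829 -0.2483501   0.015     ] [ 0.58211194 -0.21393479  0.015     ] 0.147903381152885 13.45536493625905
[ 0.49622885 -0.17278936  0.015     ]
[ 0.52415139 -0.28949554  0.015     ]
[287.4292443  184.11812681]
```

>>> move_arm:
  commands:
    - [[0.5,0,-30,0,0,0,50],[0,0,-35,0,0,0,50],[0,0,-35,0,0,0,50],[0,0,-30,0,0,0,50],[0,0,-20,0,0,0,50],[0,0,-12,0,0,0,50],[0,0,-5,0,0,0,50],[0,0,-1,0,0,0,50]]

```text
clock: 11.85
ee_pos: [0.5241, -0.2893, 0.0187]
orientation: [0.438, 0.555, -0.438, 0.555]
ft_force: [0.0, -0.2, -0.6]
opening: 0.0608
```

```bash
python3 - <<'E'
from h import *
s,c=wrist('w8');st();shot('scene','s8')
a=cv2.imread('pics/s8.png')[130:250,280:440]; cv2.imwrite('pics/s8c.png',cv2.resize(a,None,fx=4,fy=4,interpolation=cv2.INTER_CUBIC))
E
```

```text
t 11.9 p [ 0.5244 -0.2895  0.0191] yaw 13.4 x [ 0.001 -0.    -1.   ] q [ 0.92  0.69 -0.67  1.85  0.59  0.8   0.17] F [-0.  -0.9 -1.4] T [ 0.01 -0.12  0.04] op 0.0608
```

View pics/s8c.png

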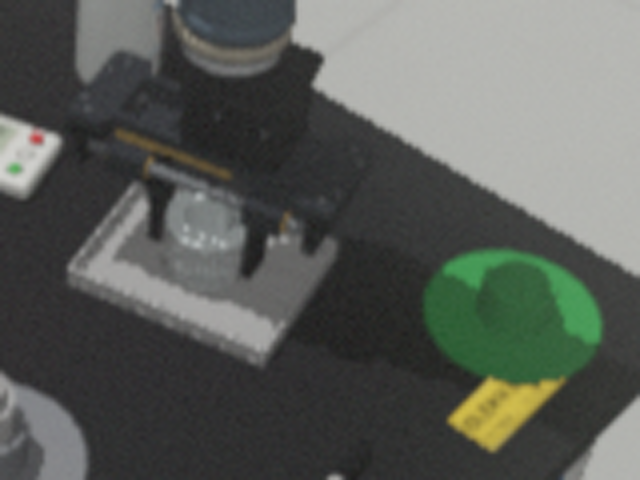

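View pics/w8.png

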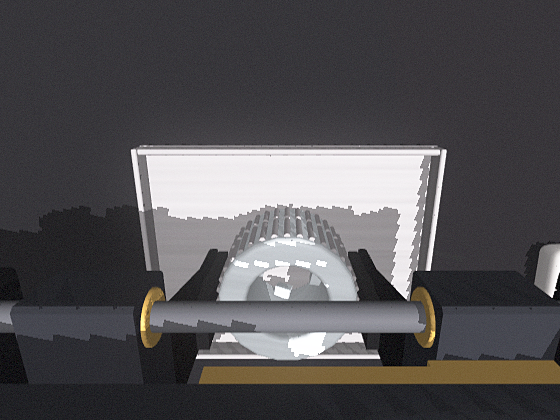

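>>> move_arm:
  commands:
    - [[0,0,-1,0,0,0,50],[0,0,-1,0,0,0,50],[0,0,-0.5,0,0,0,50],[0,0,-0.5,0,0,0,50],[0,0,-0.5,0,0,0,50],[0,0,-0.3,0,0,0,50],[0,0,0,0,0,0,50],[0,0,0,0,0,0,50]]

```text
clock: 12.75
ee_pos: [0.5238, -0.2894, 0.0151]
orientation: [0.438, 0.555, -0.438, 0.555]
ft_force: [-1.1, 0.3, 2.2]
opening: 0.0607
```

```bash
python3 - <<'E'
from h import *
st()
E
```

```text
t 12.75 p [ 0.5238 -0.2894  0.0151] yaw 13.4 x [ 0. -0. -1.] q [ 0.92  0.7  -0.67  1.86  0.59  0.8   0.17] F [-1.1  0.3  2.2] T [ 0.01  0.1  -0.04] op 0.0607
```

>>> move_arm:
  commands:
    - [[0,0,-0.3,0,0,0,50],[0,0,-0.3,0,0,0,50],[0,0,0,0,0,0,50],[0,0,0,0,0,0,50],[0,0,0,0,0,0,50],[0,0,0,0,0,0,50],[0,0,0,0,0,0,50],[0,0,0,0,0,0,50]]

```text
clock: 13.55
ee_pos: [0.5238, -0.2894, 0.015]
orientation: [0.438, 0.555, -0.439, 0.555]
ft_force: [-2.7, 0.8, 6.3]
opening: 0.0606
```

```bash
python3 - <<'E'
from h import *
st()
E
```

```text
t 13.55 p [ 0.5238 -0.2894  0.015 ] yaw 13.4 x [-0.    -0.001 -1.   ] q [ 0.92  0.7  -0.67  1.86  0.59  0.8   0.16] F [-2.7  0.8  6.3] T [0.13 0.44 0.03] op 0.0606
```

>>> move_arm:
  commands:
    - [[0,0,0,0,0,0,63],[0,0,0,0,0,0,66],[0,0,0,0,0,0,74],[0,0,0,0,0,0,80],[0,0,0,0,0,0,80],[0,0,3,0,0,0,80],[0,0,20,0,0,0,80],[0,0,35,0,0,0,80]]

```text
clock: 14.35
ee_pos: [0.522, -0.2888, 0.0708]
orientation: [0.438, 0.557, -0.439, 0.553]
ft_force: [-0.5, -1.3, -0.5]
opening: 0.0799
```

```bash
python3 - <<'E'
from h import *
s,c=wrist('w9');st()
E
```

```text
t 14.4 p [ 0.5266 -0.2899  0.0779] yaw 13.4 x [ 0.006 -0.003 -1.   ] q [ 0.96  0.62 -0.73  1.82  0.52  0.89  0.22] F [0.8 0.1 3.4] T [ 0.01 -0.27  0.01] op 0.0798
```

View pics/w9.png

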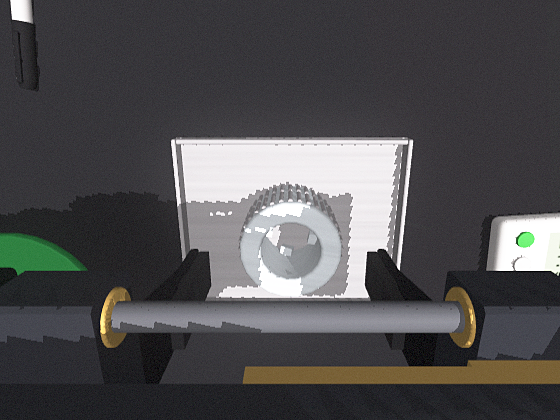

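```bash
python3 - <<'E'
from h import *
s,c=wrist('w10');st(s)
c1=shot('scene','s10');c2=shot('top','t10')
for p in((187,238),(206,230),(160,262),(134,285),(160,330),(136,354)): print(p,at_z(c1,p,0)[:2])
print('tipbox top at z',[ (z,at_z(c2,(159,178),z)[:2],at_z(c2,(156,215),z)[:2]) for z in(.03,.06)])
print('scene tipbox right edge', [at_z(c1,(158,318),z)[:2] for z in(.03,.06)])
E
```

```text
t 14.4 p [ 0.5266 -0.2899  0.0779] yaw 13.4 x [ 0.006 -0.003 -1.   ] q [ 0.96  0.62 -0.73  1.82  0.52  0.89  0.22] F [0.8 0.1 3.4] T [ 0.01 -0.27  0.01] op 0.0798
(187, 238) [0.69340357 0.08121367]
(206, 230) [0.67928057 0.0299138 ]
(160, 262) [0.68083647 0.17489278]
(134, 285) [0.66997023 0.2576659 ]
(160, 330) [0.53063579 0.285017  ]
(136, 354) [0.52126076 0.35378633]
tipbox top at z [(0.03, array([0.62607466, 0.28649381]), array([0.50657771, 0.29044952])), (0.06, array([0.61992023, 0.27905562]), array([0.50267421, 0.28293682]))]
scene tipbox right edge [array([0.54012606, 0.27678935]), array([0.52227343, 0.2831528 ])]
```

View pics/s10.png

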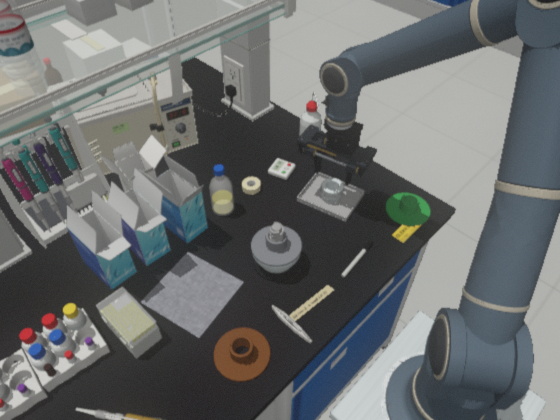

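>>> move_arm:
  commands:
    - [[0,0,50,0,0,0,87],[0,0,50,0,0,0,87],[-6.1,33.1,2,0,0,0.13,87],[-6.1,33.1,2,0,0,0.13,87],[-6.1,33.1,2,0,0,0.13,87],[-6.1,33.1,2,0,0,0.13,87],[-6.1,33.1,2,0,0,0.13,87],[-6.1,33.1,0,0,0,0.13,87]]

```text
clock: 15.35
ee_pos: [0.4862, -0.0897, 0.1815]
orientation: [0.193, 0.681, -0.193, 0.68]
ft_force: [0.7, 1.0, 0.9]
opening: 0.0868
```

>>> move_arm:
  commands:
    - [[-6.1,33.1,0,0,0,0.13,87],[-6.1,33.1,0,0,0,0.13,87],[0,0,0,0,0,0.13,87],[0,0,0,0,0,0.13,87],[0,0,0,0,0,0.124,87],[0,0,0,0,0,0,87],[0,0,0,0,0,0,87],[0,0,0,0,0,0,87]]

```text
clock: 16.15
ee_pos: [0.4747, -0.0247, 0.1819]
orientation: [-0.03, 0.707, 0.03, 0.706]
ft_force: [-0.2, 0.1, 0.3]
opening: 0.0866
```

```bash
python3 - <<'E'
from h import *
s,c=wrist('w11');st(s)
th=np.linspace(0,2*np.pi,300); xy=(.475,-.0243)
im=c['color'].copy()
for z,rad,col in((.137,.016,(0,255,0)),(.106,.025,(0,0,255)),(.073,.06,(255,0,0))):
    for t in th:
        u=proj(c,[xy[0]+rad*np.cos(t),xy[1]+rad*np.sin(t),z]).round().astype(int)
        if 0<=u[1]<420 and 0<=u[0]<560: im[u[1],u[0]]=col
cv2.imwrite('pics/w11o.png',im)
E
```

```text
t 16.15 p [ 0.4747 -0.0247  0.1819] yaw 94.9 x [-0.001  0.    -1.   ] q [ 0.96  0.47 -1.27  1.99  0.52  1.06  1.11] F [-0.2  0.1  0.3] T [ 0.11 -0.14  0.01] op 0.0866
```

View pics/w11o.png

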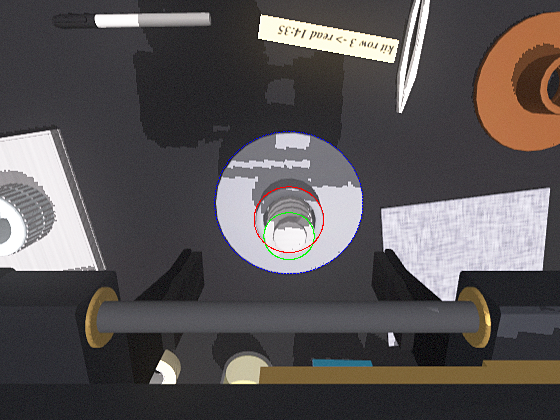

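>>> move_arm:
  commands:
    - [[0,0,-30,0,0,0,87],[0,0,-30,0,0,0,87],[0,0,-20,0,0,0,87],[0,0,-10,0,0,0,87],[0,0,-6,0,0,0,87],[0,0,-4,0,0,0,87],[0,0,0,0,0,0,87],[0,0,0,0,0,0,87]]

```text
clock: 17.0
ee_pos: [0.4755, -0.0245, 0.0829]
orientation: [-0.031, 0.706, 0.031, 0.707]
ft_force: [0.1, -0.2, 0.5]
opening: 0.0872
```

```bash
python3 - <<'E'
from h import *
s,c=wrist('w12');st(s);shot('scene','s12')
a=cv2.imread('pics/s12.png')[180:300,200:360]; cv2.imwrite('pics/s12c.png',cv2.resize(a,None,fx=5,fy=5,interpolation=cv2.INTER_CUBIC))
E
```

```text
t 17.0 p [ 0.4755 -0.0245  0.0829] yaw 95.0 x [ 0.001 -0.    -1.   ] q [ 0.82  0.59 -1.11  2.09  0.69  0.89  0.97] F [ 0.1 -0.2  0.5] T [ 0.1  -0.15  0.11] op 0.0872
```

View pics/w12.png

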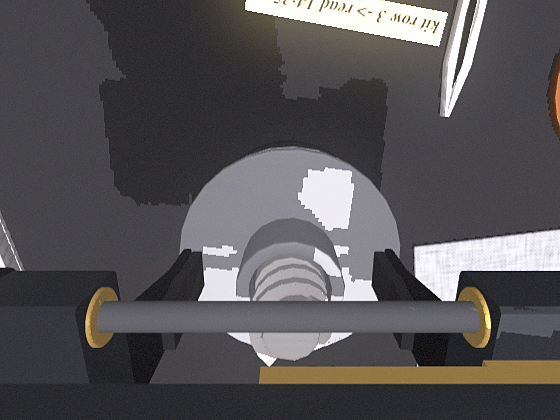

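View pics/s12c.png

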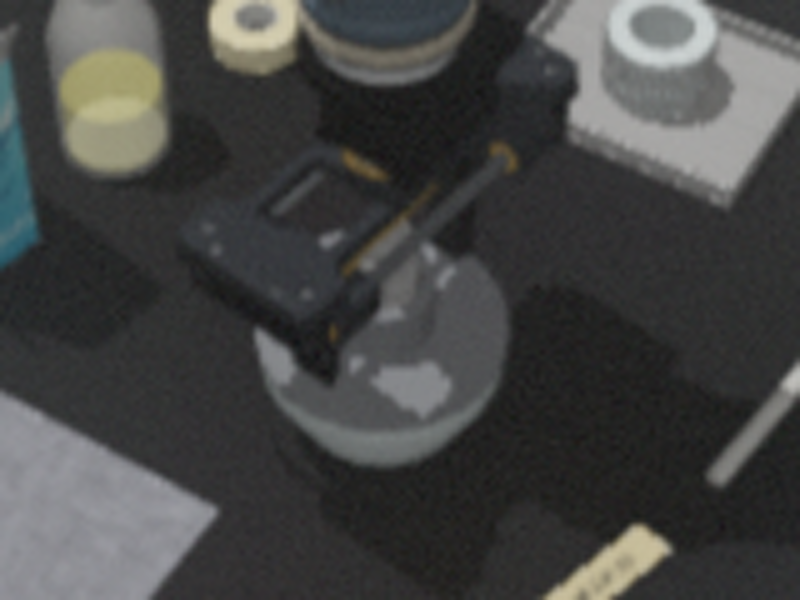

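>>> move_arm:
  commands:
    - [[0,0,-3,0,0,0,87],[0,0,-2,0,0,0,87],[0,0,0,0,0,0,60],[0,0,0,0,0,0,45],[0,0,0,0,0,0,42],[0,0,0,0,0,0,42],[0,0,0,0,0,0,42],[0,0,0,0,0,0,42]]
  squeeze: 30

```text
clock: 17.9
ee_pos: [0.475, -0.0245, 0.0772]
orientation: [-0.031, 0.706, 0.031, 0.706]
ft_force: [-0.4, 0.3, 0.2]
opening: 0.0498
```

```bash
python3 - <<'E'
from h import *
st()
E
```

```text
t 17.9 p [ 0.475  -0.0245  0.0772] yaw 95.0 x [ 0.  0. -1.] q [ 0.81  0.6  -1.1   2.09  0.7   0.88  0.96] F [-0.4  0.3  0.2] T [ 0.19 -0.12  0.02] op 0.0498
```

>>> move_arm:
  commands:
    - [[0,0,2,0,0,0,42],[0,0,3,0,0,0,42],[0,0,5,0,0,0,42],[0,0,5,0,0,0,42],[0,0,5,0,0,0,42],[0,0,5,0,0,0,42],[0,0,5,0,0,0,42],[0,0,5,0,0,0,42]]

```text
clock: 18.7
ee_pos: [0.475, -0.0246, 0.1127]
orientation: [-0.031, 0.706, 0.031, 0.706]
ft_force: [-0.8, -0.1, -2.0]
opening: 0.05
```

```bash
python3 - <<'E'
from h import *
s,c=wrist('w13');st(s)
E
```

```text
t 18.7 p [ 0.475  -0.0246  0.1127] yaw 95.0 x [ 0.  0. -1.] q [ 0.86  0.55 -1.16  2.06  0.64  0.94  1.01] F [-0.8 -0.1 -2. ] T [ 0.06 -0.15  0.02] op 0.05
```

View pics/w13.png

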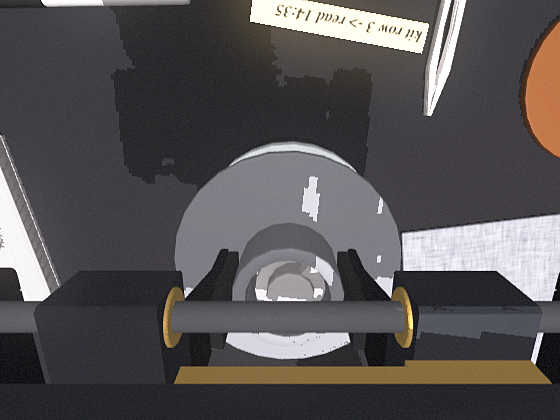

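>>> move_arm:
  commands:
    - [[0,0,10,0,0,0,42],[0,0,10,0,0,0,42],[0,0,10,0,0,0,42],[0,0,10,0,0,0,42],[0,0,10,0,0,0,42],[0,0,8,0,0,0,42],[0,0,0,0,0,0,42],[0,0,0,0,0,0,42]]

```text
clock: 19.55
ee_pos: [0.4749, -0.0248, 0.1702]
orientation: [-0.031, 0.706, 0.03, 0.706]
ft_force: [0.2, 0.4, -1.2]
opening: 0.0498
```

>>> move_arm:
  commands:
    - [[5,12,0,0,0,0,42],[10,25,0,0,0,0,42],[10,25,0,0,0,0,42],[12,30,0,0,0,0,42],[12,30,0,0,0,0,42],[12,30,0,0,0,0,42],[12,30,0,0,0,0,42],[6,14.5,0,0,0,0,42]]

```text
clock: 20.35
ee_pos: [0.5539, 0.1752, 0.1697]
orientation: [-0.031, 0.707, 0.032, 0.706]
ft_force: [-0.7, -0.5, -1.0]
opening: 0.0499
```

```bash
python3 - <<'E'
from h import *
s,c=wrist('w14');st(s);shot('scene','s14')
E
```

```text
t 20.35 p [0.5539 0.1752 0.1697] yaw 95.1 x [-0.001  0.002 -1.   ] q [ 0.4   0.62 -1.11  1.78  0.61  1.14  0.75] F [-0.7 -0.5 -1. ] T [ 0.05 -0.14 -0.03] op 0.0499
```

View pics/w14.png

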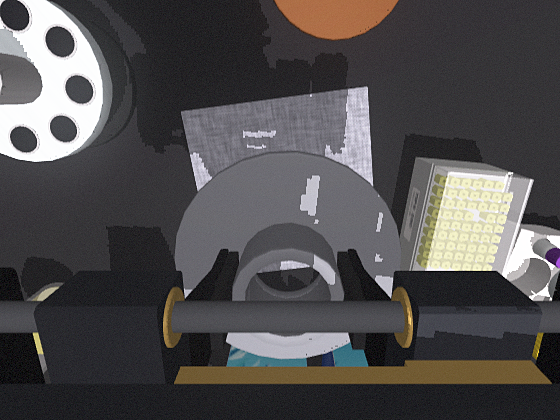

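View pics/s14.png

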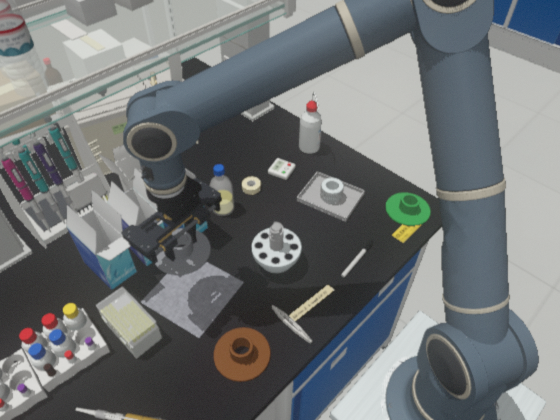

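```bash
python3 - <<'E'
from h import *
s,c=wrist('w15');st(s)
a,b=[at_z(c,p,.003) for p in((181,111),(368,87))]
m=(a+b)/2; d=(b-a)/np.linalg.norm(b-a); print(a,b,np.linalg.norm(b-a),np.degrees(np.arctan2(d[1],d[0])))
n=np.array([-d[1],d[0],0]); 
for sg in(1,-1): print(m+sg*n*.085)
E
```

```text
t 20.45 p [0.5537 0.1749 0.1698] yaw 95.2 x [-0.001  0.002 -1.   ] q [ 0.4   0.62 -1.11  1.78  0.61  1.13  0.75] F [-2.4 -1.  -1. ] T [ 0.09 -0.13  0.02] op 0.05
[0.49005614 0.07228211 0.003     ] [0.45426203 0.23774095 0.003     ] 0.16928627428561452 102.2068267252361
[0.38908087 0.13703902 0.003     ]
[0.55523729 0.17298404 0.003     ]
```

>>> move_arm:
  commands:
    - [[1,0,-25,0,0,0,42],[0,0,-30,0,0,0,42],[0,0,-30,0,0,0,42],[0,0,-25,0,0,0,42],[0,0,-20,0,0,0,42],[0,0,-12,0,0,0,42],[0,0,-6,0,0,0,42],[0,0,0,0,0,0,42]]

```text
clock: 21.3
ee_pos: [0.555, 0.1717, 0.022]
orientation: [-0.031, 0.707, 0.031, 0.706]
ft_force: [-0.4, -0.7, -1.6]
opening: 0.0502
```

```bash
python3 - <<'E'
from h import *
s,c=wrist('w16');st(s);shot('scene','s16')
E
```

```text
t 21.3 p [0.555  0.1717 0.022 ] yaw 95.0 x [-0. -0. -1.] q [ 0.29  0.78 -0.94  1.89  0.81  0.91  0.61] F [-0.4 -0.7 -1.6] T [ 0.18 -0.12  0.  ] op 0.0502
```

View pics/s16.png

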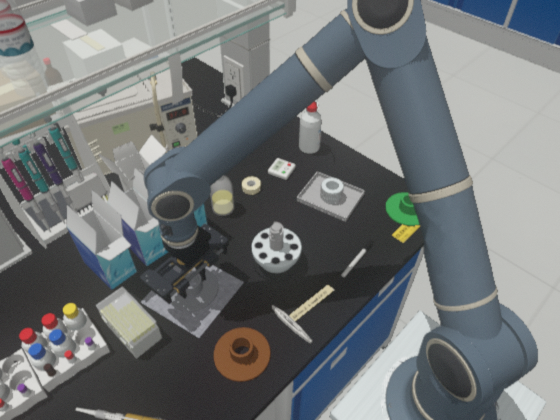

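>>> move_arm:
  commands:
    - [[0,0,-2,0,0,0,42],[0,0,-2,0,0,0,42],[0,0,-1.5,0,0,0,42],[0,0,-0.5,0,0,0,42],[0,0,-0.5,0,0,0,42],[0,0,-0.5,0,0,0,42],[0,0,0,0,0,0,42],[0,0,0,0,0,0,42]]

```text
clock: 22.2
ee_pos: [0.555, 0.1719, 0.0152]
orientation: [-0.031, 0.706, 0.031, 0.706]
ft_force: [1.3, -0.2, -1.7]
opening: 0.0497
```

```bash
python3 - <<'E'
from h import *
st()
E
```

```text
t 22.2 p [0.555  0.1719 0.0152] yaw 95.0 x [-0.  0. -1.] q [ 0.29  0.79 -0.94  1.89  0.82  0.9   0.6 ] F [ 1.3 -0.2 -1.7] T [ 0.14 -0.13 -0.03] op 0.0497
```

>>> move_arm:
  commands:
    - [[0,0,-0.4,0,0,0,42],[0,0,-0.4,0,0,0,42],[0,0,-0.4,0,0,0,42],[0,0,0,0,0,0,42],[0,0,0,0,0,0,42],[0,0,0,0,0,0,42],[0,0,0,0,0,0,42],[0,0,0,0,0,0,42]]

```text
clock: 23.0
ee_pos: [0.555, 0.1719, 0.0143]
orientation: [-0.031, 0.706, 0.031, 0.706]
ft_force: [-1.8, -2.0, 4.8]
opening: 0.0499
```

```bash
python3 - <<'E'
from h import *
st()
E
```

```text
t 23.0 p [0.555  0.1719 0.0143] yaw 95.0 x [ 0. -0. -1.] q [ 0.28  0.79 -0.93  1.89  0.82  0.9   0.6 ] F [-1.8 -2.   4.8] T [-0.17  0.2   0.01] op 0.0499
```

>>> move_arm:
  commands:
    - [[0,0,0,0,0,0,53],[0,0,0,0,0,0,56],[0,0,0,0,0,0,64],[0,0,0,0,0,0,72],[0,0,0,0,0,0,72],[0,0,3,0,0,0,72],[0,0,15,0,0,0,72],[0,0,30,0,0,0,72]]

```text
clock: 23.8
ee_pos: [0.5538, 0.1713, 0.0617]
orientation: [-0.031, 0.708, 0.03, 0.705]
ft_force: [0.4, -0.4, 0.4]
opening: 0.0717
```

>>> move_arm:
  commands:
    - [[0,0,40,0,0,0,72],[0,0,40,0,0,0,72],[0,0,30,0,0,0,72],[-30,-30,0,0,0,0,72],[-30,-40,0,0,0,0,72],[-20,-40,0,0,0,0,72],[0,-30,0,0,0,0,72],[0,0,0,0,0,0,72]]

```text
clock: 24.6
ee_pos: [0.4747, 0.0271, 0.1723]
orientation: [-0.029, 0.707, 0.027, 0.706]
ft_force: [0.2, -0.4, 0.8]
opening: 0.0717
```

```bash
python3 - <<'E'
from h import *
s,c=wrist('w17');st(s);c1=shot('scene','s17');c2=shot('top','t17')
for cam,c in(('scene',c1),('top',c2)):
  for n,z in(('lock_nut',.003),('rotor_lid',.003)):
    for k in r.landmark_of(n,cam)[:3]: print(n,cam,round(k['p'],2),np.round(k['position']),np.round(at_z(c,k['position'],z),3))
E
```

```text
t 24.6 p [0.4747 0.0271 0.1723] yaw 94.6 x [-0.    -0.004 -1.   ] q [ 0.83  0.47 -1.24  2.    0.53  1.04  0.99] F [ 0.2 -0.4  0.8] T [ 0.05 -0.22 -0.  ] op 0.0717
lock_nut scene 0.89 [334. 200.] [ 0.508 -0.285  0.003]
rotor_lid scene 0.95 [195. 292.] [0.552 0.17  0.003]
rotor_lid scene 0.82 [243. 353.] [0.361 0.196 0.003]
lock_nut top 0.49 [337. 216.] [ 0.513 -0.286  0.003]
rotor_lid top 0.97 [376. 269.] [ 0.345 -0.408  0.003]
rotor_lid top 0.67 [198. 204.] [0.549 0.164 0.003]
rotor_lid top 0.65 [185. 260.] [0.367 0.197 0.003]
```

View pics/s17.png

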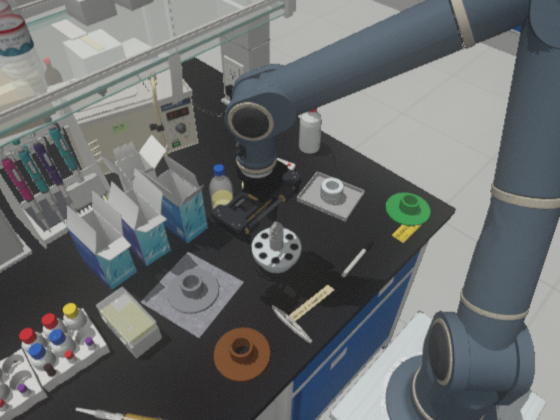

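View pics/t17.png

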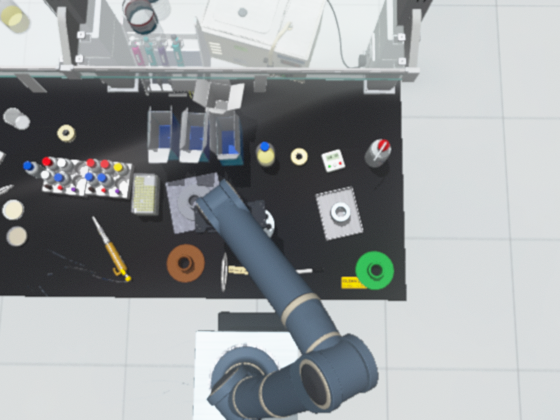

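```bash
python3 - <<'E'
from h import *
st(); print(r.sign_off())
E
```

```text
t 24.95 p [0.4751 0.0334 0.1723] yaw 95.1 x [ 0.     0.001 -1.   ] q [ 0.82  0.48 -1.24  2.    0.53  1.04  0.99] F [0.7 0.3 0.8] T [ 0.13 -0.11  0.01] op 0.0719
the job is handed in; nothing more can be done
None
```

I unscrewed the nut about 4.45 rad counter-clockwise in one grip and lifted it off the stud. It now stands upright in the steel tray. I then lifted the grey lid over the stud and laid it hub up on the bench pad. The job was handed in at about 25 s of the 72 s allowed, and it reported no verdict.

- **Putting down:** the wrist force showed both parts touching down (about 5–6 N) before I opened the fingers.
- **Nut position:** it was released at about (0.524, −0.289), against a measured tray centre of (0.524, −0.289). The networks put it 11–16 mm nearer the base in x, about (0.508–0.513, −0.286). That is still well inside the tolerance, and I trust the release position more.
- **Lid position:** it was released at (0.555, 0.172), against a measured pad centre of (0.555, 0.173). The networks agreed within 10 mm (scene 0.552, 0.170; top 0.549, 0.164), though the arm partly hid the lid from the top camera.
- **Everything else:** the bystanders and the brown and green look-alikes appear unmoved in the last pictures. I checked that by eye and did not measure it. The robot was clear of everything, with wrist force within sensor noise (under about 1 N).

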